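# Isolate the bench supply unit and pull its orange fuse carrier

### The job

A fuse in the bench distribution unit has to be changed. First push the red isolator lever over to off, all the way away from the robot, while the fuses are still in; then pinch the two black side catches of the orange fuse carrier together and draw it straight up out of its bay. Finish holding it still and upright by its squeezed catches, with its underside at least 6 cm above the top of the unit; leave the isolator off, the grey carrier seated and the meter, screwdriver and tray where they are.

Things in the scene. Friction and masses are not known exactly. Their poses are not given: they have to be found in the camera images.
- unit: fixed pale grey distribution unit, 130 mm deep (x), 280 wide (y), 60 tall; origin at the centre of its underside on the bench, +x away from the robot, z up. Two fuse bays, 30 mm deep, open in its flat top at y = 0 and y = +85 mm (x = 0); the orange carrier may be in either. The isolator stands on top at y = -100 mm: a yellow block 70 x 50 mm, 25 mm high, with the lever.
- isolator (a joint): angle of the isolator lever about the unit's y axis: near 0 it leans towards the robot (on; starts at 0 to 0.2), 1.0 rad is its end stop, leaning away (off). It stays where it is left and takes about 1 to 2 N at the ball to move.
- isolator_tip (a point): centre of the red ball, 26 mm across, on the lever (a 10 mm rod). The lever's pivot lies at x = 0, y = -100 mm, 82 mm above the bench in the unit's frame; the ball's centre is 70 mm from it and swings in the unit's x-z plane, from 28.6 degrees before upright (joint 0) to 28.6 past it (1.0).
- orange_mid (a point): centre (half-way up) of the loose orange fuse carrier, 0.12 to 0.24 kg: a cassette 80 mm tall, 40 wide (y), with a black ribbed catch on its +x and on its -x side; x is the line of the pinch and is parallel to the unit's x, z up. Seated, it rests on the bay's floor with 1 mm play, so this centre is 10 mm above the unit's top, which the fingers must clear.
- orange_far (a joint): how far the catch on the orange carrier's +x side is pressed in: 0 free, 0.006 m home. Finger plates: 24 mm wide (y), from 5 mm below to 35 mm above point orange_mid; 58 mm over both when free, 46 mm when home. Noses hooked under the bay's lips hold the carrier down until both are pressed in by 4 mm or more. Spring: 1.2 N at 0, 4.8 N at home, each.
- orange_near (a joint): the same for the catch on the orange carrier's -x side (towards the robot): 0 free, 0.006 m pressed home.
- grey_mid (a point): centre of the grey fuse carrier, half-way up, the same in shape, size and catches as the orange one, in the other bay; it stays seated.
- meter: blue hand-held multimeter lying on the bench, 150 x 78 x 34 mm, left of the unit; origin at the centre of its underside; to be left alone.
- screwdriver: screwdriver lying on the bench beyond the unit; to be left alone.
- tray: green open tray, 110 x 80 x 35 mm, right of the unit; origin at the centre of its underside; to be left alone.

How it is judged:
On the way, in this order (a step that is already met when the one before it is completed fails the run):
1. the isolator is off while the orange carrier is still seated (value of joint isolator above 0.8 rad and z of orange_mid in the frame of unit below 0.075 m), for 0.2 s.
2. both catches of the orange carrier are pinched in, by the fingers, and it is out of its bay (value of joint each of orange_far, orange_near above 0.0035 m and contact force between orange and the fingers above 1 N and z of orange_mid in the frame of unit above 0.105 m), for 0.1 s.
At the end, for the whole second after the job is handed in: The robot holds the orange carrier still, both catches pressed in over 3.5 mm, centre over 160 mm above the bench (underside 6 cm over the unit), within 15 degrees of upright, touching neither the unit nor the grey carrier; isolator beyond 0.8 rad, grey carrier seated (value of joint isolator above 0.8 rad and value of joint each of orange_far, orange_near above 0.0035 m and contact force between orange and the fingers above 1 N and height (world z) of orange_mid above 0.16 m and angle between orange_mid's own z axis and vertical below 0.26 rad and linear speed of orange below 0.03 m/s and contact force between orange and unit below 0.1 N and contact force between orange and grey below 0.1 N and z of grey_mid in the frame of unit below 0.075 m); the arm keeps its last pose, push and grip.
It fails at once if the grey carrier is pulled up or shifted by more than 6 mm (distance of grey_mid from where it was at the start of the episode above 0.006 m).
It fails at once if the meter, screwdriver or tray is moved by more than 20 mm (distance of any of meter, screwdriver, tray from where it was at the start of the episode above 0.02 m).
It also fails if it takes over 45 s, if anything falls off the work surface, if the arm or the gripper's body presses on something with over 40 N, if the wrist force passes 120 N, or if a joint passes its speed limit or range.

### The arm

A 6-joint arm with a two-finger parallel gripper is mounted at the origin on the work surface. World frame = base frame: x ahead of the robot, y to its left, z up, the work surface at z = 0. Lengths are in m, angles in rad, forces in N, time in s.
With the tool pointing down it reaches from about 0.325 to 0.85 m from the base axis. Payload 4.4 kg.
Tool frame: the origin (TCP) lies on the centre line of the jaws, within the pads' length; the fingertips stand ahead of it and the grasp point (between the pads) lies 2 mm behind it (nose_length is the z of the fingertips in the tool frame, in m); z points along the fingers, y is the direction in which the jaws open and shut (so a half turn about z gives the same grasp; the last joint's range is limited). The gripper opens to 94 mm and grips with 3 to 60 N. Pads are 16 mm wide; open, the fingers measure 119 mm over their backs; the gripper's body (75 mm by 177 mm) begins 78 mm behind the grasp point.
Start: joints at [0.99, 0.207, 1.542, -0, 1.393, -0.15], TCP at [0.24, 0.522, 0.222] pointing down, gripper open.
Joint ranges: [-2.73, 2.73], [-0.86, 2.22], [0.23, 2.46], [-1.11, 4.25], [0.08, 2.63], [-2.82, 2.82]. Speed limits (rad/s): [2.79, 2.79, 3.14, 3.14, 3.14, 3.14].

### API

Orientations are given as a rotation vector (axis times angle).
In Python, from bench import get_state, capture, hand_in, search_frame, spot_point, nose_length gives the robot as it stands.
- The arm moves only by the tool drive_tool, never from a script. Its argument "increments" is a list of rows, each an object with "rotation": the turn, a rotation vector about the tool's x, y, z in degrees, a list of three; "slide": the shift along the tool's x, y, z in cm, a list of three; "jaw": the closure, from 0 (fully open) to 1 (shut). In form: [{"rotation": [wx, wy, wz], "slide": [dx, dy, dz], "jaw": jaw}, ...]. A call has 1 to 5 rows; each row is the pose to reach, as a shift and turn from the pose commanded when the call began, along the tool's axes at that moment; what a row does not reach only later rows make up. A row lasts 1/10 s, in which the tool goes at most 50 mm and 8.59 degrees, less where a joint would pass 70% of its speed; a pose out of reach is approached as far as the arm can. A call with a gripper value outside its range is refused whole. The fingers move at their own pace and stop on an object; the grip force is fixed at half the most. Time passes only in rows, so rows that repeat a pose let the fingers close. It gives the time, the measured TCP pose, the force and the opening at its end, in the units of the state.
- get_state(): the state, without advancing time (a new reading comes with each control period).
- capture(name): name is "side" or "top"; returns a dict with "frame" (384x512x3 uint8, blue, green, red), "camera_matrix" (3x3 intrinsics, pixels), "k1" (the pictures are not rectified: a ray, as slopes to the right and down, at radius r is drawn at 1 + k1 r^2 times it, then the intrinsics apply), "rvec" (rotation vector, rad) and "tvec" (3), from world to camera coordinates, as OpenCV has them. Camera axes: x right, y down, z forward; pixel columns grow to the right and rows downward; lengths in m; the calibration is good to about 2 mm. A picture is of the moment at which its call begins. There is no depth.
- hand_in(): hands the job in, once; it reports no verdict.
Trained networks look in the newest picture that a camera, given by its name, has taken for a name from the list of things; names that differ only in an ending like _2 or _b are one class to them, and where a whole thing is asked for, a point or a joint stands for the part that bears it (a point fixed in the world has none). Each returns a list of dicts, best first, with "p" (0 to 1); they miss things now and then, are a little off and sometimes report something else, mostly with a low value. They report only what shows in the picture. A call takes as long as a camera call.
- search_frame(camera, query): "box" ([left, top, width, height] in pixels, round what is visible of it).
- spot_point(camera, query): "position" ([column, row] in pixels: a listed point, or the origin of a listed thing).
The state is a dict: "clock": time; "joint_pos": joint angles; "joint_vel": joint speeds; "effort": joint torques, N m; "eef_pos": TCP position; "ee_rot": TCP orientation; "ft_force": force on the tool from outside, world axes, zero at the start; "moment": the same for the moment, N m; "opening": finger opening in m.
Only numpy, scipy, OpenCV 4.12 (cv2) and the standard library are available. Lean on these libraries where they do the work, as an engineer would, in place of code of your own. Each camera call takes 0.05 s, during which the arm holds its last target.

## Working session

There is one attempt and no reset: what is moved stays moved. The work goes in short steps, Python scripts to look and compute and a tool call to move; the robot and the scene stay as the last step left them, time stands still between calls to the robot, and variables do not carry over. Pictures are saved under pics/ and viewed, and the job is handed in when it is done.

Besides the shell and the picture viewer there is one more tool, called after "Emit:" by a JSON object that holds its "method" and its "body". drive_tool: Moves the arm, as the interface text tells. Its arguments: {"type":"object","properties":{"increments":{"type":"array","items":{"type":"object","properties":{"rotation":{"type":"array","items":{"type":"number"}},"slide":{"type":"array","items":{"type":"number"}},"jaw":{"type":"number"}}}}},"required":["increments"]}

```bash
mkdir -p pics; ls; cat > h.py <<'E'
import numpy as np,cv2
from bench import *
from scipy.spatial.transform import Rotation as R
def ray(c,px):
    K=np.array(c["camera_matrix"]);k1=c["k1"]
    p=cv2.undistortPoints(np.array([[px]],float),K,np.array([k1,0,0,0.])).ravel()
    Rm=cv2.Rodrigues(np.array(c["rvec"],float))[0];t=np.array(c["tvec"],float).ravel()
    d=Rm.T@np.array([p[0],p[1],1]);return -Rm.T@t,d/np.linalg.norm(d)
def at_z(c,px,z):
    o,d=ray(c,px);return o+d*(z-o[2])/d[2]
def proj(c,X):
    K=np.array(c["camera_matrix"])
    return cv2.projectPoints(np.array(X,float).reshape(-1,3),np.array(c["rvec"],float),np.array(c["tvec"],float),K,np.array([c["k1"],0,0,0.]))[0].reshape(-1,2)
def tri(c1,p1,c2,p2):
    o1,d1=ray(c1,p1);o2,d2=ray(c2,p2)
    s=np.linalg.lstsq(np.stack([d1,-d2],1),o2-o1,rcond=None)[0]
    a=o1+d1*s[0];b=o2+d2*s[1];return (a+b)/2,np.linalg.norm(a-b)
E
cat > a.py <<'E'
from h import *
C={}
for n in("side","top"):
    c=capture(n);C[n]=c;cv2.imwrite(f"pics/{n}0.png",c["frame"])
    for q in["unit","isolator_tip","orange_mid","grey_mid","meter","tray"]:
        print(n,q,[(np.round(x["position"],1),round(x["p"],2)) for x in spot_point(n,q)][:2])
    for q in["unit","orange_mid","grey_mid"]:
        print(n,q,'box',[(np.round(x["box"],1),round(x["p"],2)) for x in search_frame(n,q)][:2])
import pickle;pickle.dump(C,open("C0.pkl","wb"))
print(get_state(),nose_length)
E
python3 a.py
```

```text
pics
side unit [(array([241.7, 278.4]), 0.68)]
side isolator_tip [(array([231.9, 263.1]), 0.75)]
side orange_mid []
side grey_mid [(array([242.6, 257.2]), 0.96)]
side meter [(array([231.2, 211.6]), 0.89)]
side tray [(array([247.6, 356.1]), 0.8)]
side unit box [(array([206.2, 191.2,  55.4,  33.6]), 0.19)]
side orange_mid box [(array([225.8, 218.9,  22.8,  26.9]), 0.81)]
side grey_mid box [(array([231.8, 241.2,  18.7,  26.7]), 0.88)]
top unit [(array([317.5, 202. ]), 0.89)]
top isolator_tip [(array([360.1, 208. ]), 0.44)]
top orange_mid [(array([295.9, 196.7]), 0.55)]
top grey_mid [(array([322.1, 199.4]), 0.57)]
top meter [(array([231.3, 192.5]), 0.97)]
top tray [(array([393.5, 218. ]), 0.84)]
top unit box [(array([275.8, 177.3,  91.8,  48.8]), 0.7)]
top orange_mid box [(array([285.8, 185.7,  16.1,  26.2]), 0.83)]
top grey_mid box [(array([314.8, 194.6,  15.8,  15.9]), 0.58)]
{'clock': 1.0, 'joint_pos': array([ 9.89497211e-01,  2.06602550e-01,  1.54148602e+00, -8.85595334e-06,
        1.39351910e+00, -1.50496383e-01]), 'joint_vel': array([ 0.00072682, -0.00072998, -0.00221388,  0.00061513, -0.00162569,
       -0.00135836]), 'effort': array([ 1.23010227e-04, -3.70886886e+01, -2.81774443e+01,  6.98257028e-02,
        2.75856693e-02, -1.28558062e-05]), 'eef_pos': array([0.24013242, 0.52245955, 0.22245186]), 'ee_rot': array([ 6.71479570e-01,  3.06899042e+00, -2.69330937e-05]), 'ft_force': array([ 0.05747757, -0.2988747 ,  0.17514596]), 'moment': array([ 0.01676938, -0.04464749,  0.06643591]), 'opening': 0.09389815783806392} 0.017
```

```bash
python3 - <<'E'
import cv2
a=cv2.imread("pics/side0.png")[170:395,140:380];cv2.imwrite("pics/s0c.png",cv2.resize(a,None,fx=2.6,fy=2.6,interpolation=cv2.INTER_CUBIC))
a=cv2.imread("pics/top0.png")[140:260,200:420];cv2.imwrite("pics/t0c.png",cv2.resize(a,None,fx=3.6,fy=3.6,interpolation=cv2.INTER_CUBIC)[:, :800])
E
```

```text
(no output)
```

View pics/s0c.png

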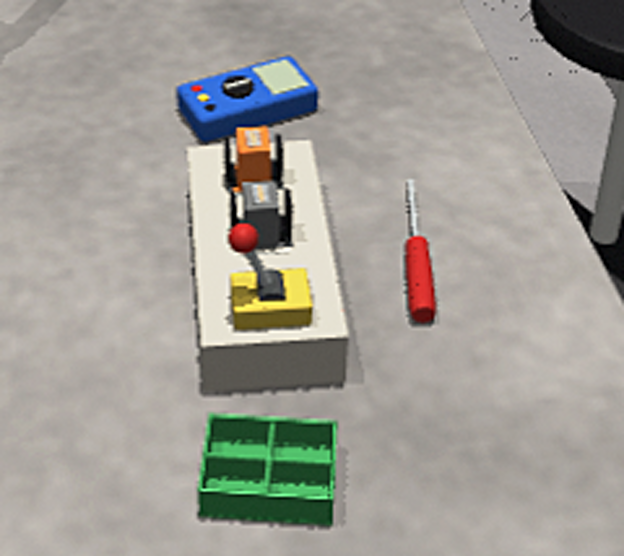

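View pics/t0c.png

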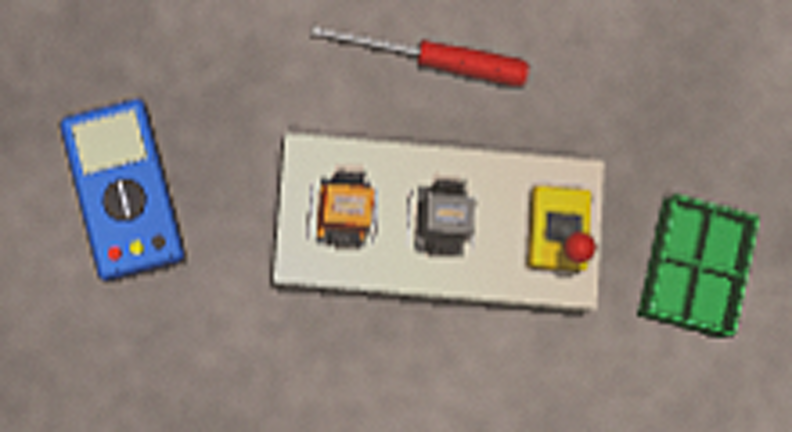

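View pics/side0.png

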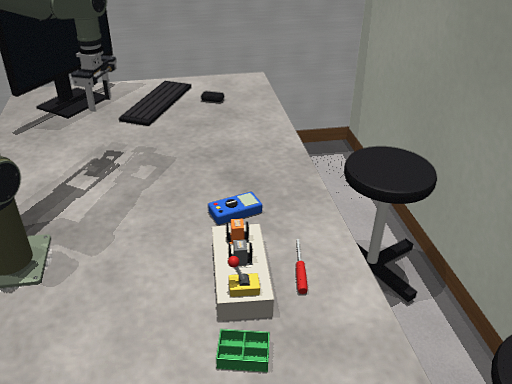

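```bash
cat > fit.py <<'E'
from h import *
import pickle
from scipy.optimize import least_squares
C=pickle.load(open("C0.pkl","rb"))
def ball(q):a=q-0.5;return[70e-3*np.sin(a),-.1,.082+.07*np.cos(a)]
cor=[[.065,.14,.06],[.065,-.14,.06],[-.065,-.14,.06],[-.065,.14,.06]]
obs=[("top",np.array([[286,133],[603,160],[597,308],[274,285]])/3.6+[200,140]-.36),
("side",np.array([[313,140],[347,335],[200,346],[188,147]])/2.6+[140,170]-.3)]
def res(p,only=None):
    Rz=R.from_euler('z',p[2]).as_matrix();T=lambda X:np.array(X)@Rz.T+[p[0],p[1],0]
    r=[]
    for n,o in obs:
        if only and n!=only: continue
        r.append((proj(C[n],T(cor))-o).ravel())
    if not only:
        r.append((proj(C["top"],T([ball(p[3])]))-[np.array([580,247])/3.6+[200,140]-.36]).ravel())
        r.append((proj(C["side"],T([ball(p[3])]))-[np.array([243,238])/2.6+[140,170]-.3]).ravel())
        m=[0,.085,.07]; g=[0,0,.07]
        r.append((proj(C["side"],T([g]))-[242.6,257.2]).ravel()*.5)
        r.append((proj(C["top"],T([m,g]))-[[295.9,196.7],[322.1,199.4]]).ravel()*.5)
    return np.concatenate(r)
o=at_z(C["top"],[317.5,202],.0);print(o)
for only in(None,"top","side"):
    s=least_squares(res,[o[0],o[1],0,.1],args=(only,));print(only,s.x,np.round(s.fun,1))
    if only is None: p=s.x
Rz=R.from_euler('z',p[2]).as_matrix();T=lambda X:np.array(X)@Rz.T+[p[0],p[1],0]
print("ball",T(ball(p[3])),"ball end",T(ball(1)),"orange",T([0,.085,.07]))
o,_=0,0
print("tri ball",tri(C["top"],np.array([580,247])/3.6+[200,140]-.36,C["side"],np.array([243,238])/2.6+[140,170]-.3))
for n in C:print(n,"cam",ray(C[n],[256,192]))
E
python3 fit.py
```

```text
[ 0.60889813 -0.14813582  0.        ]
None [ 0.60527297 -0.15293677 -0.07332508  0.14909142] [-0.2 -0.3  0.3  0.2 -0.1  0.3 -0.3 -1.1 -0.7 -0.   0.6  0.5  0.4  0.1
  0.  -0.  -0.1  0.   0.   0.1 -1.2 -0.3 -0.4  0.6  0.2  0.5]
top [ 0.60458543 -0.15315487 -0.06373799  0.1       ] [-0.4  0.4  0.2 -0.   0.2  0.1 -0.  -0.4]
side [ 0.60525419 -0.15238588 -0.07916171  0.1       ] [-0.4 -0.1  0.2  0.4 -0.  -0.2  0.3 -0.3]
ball [ 0.57394911 -0.25090525  0.14773425] ball end [ 0.63141664 -0.25512663  0.14343078] orange [ 0.61150002 -0.06816517  0.07      ]
tri ball (array([ 0.57389485, -0.25102597,  0.14806513]), np.float64(8.744826403470494e-05))
side cam (array([ 0.46181199, -1.0607292 ,  0.90165537]), array([ 0.16049182,  0.80668398, -0.56877353]))
top cam (array([0.44182726, 0.06138885, 1.33208139]), array([ 0.14609431, -0.0067998 , -0.9892473 ]))
```

```bash
cat > go.py <<'E'
import sys
from h import *
s=get_state();Rt=R.from_rotvec(s["ee_rot"]);p=np.array(s["eef_pos"])
x,y,z,a=map(float,sys.argv[1:5])  # a: world angle of tool y deg
ty=np.array([np.cos(np.radians(a)),np.sin(np.radians(a)),0]);tz=np.array([0,0,-1.]);tx=np.cross(ty,tz)
Rg=R.from_matrix(np.stack([tx,ty,tz],1))
print("rot deg",np.round(np.degrees((Rt.inv()*Rg).as_rotvec()),2),"slide cm",np.round(Rt.inv().apply(np.array([x,y,z])-p)*100,2))
print(s["clock"],"pos",p.round(4),"q",s["joint_pos"].round(2),"F",s["ft_force"].round(1),"open",round(s["opening"],4))
E
python3 go.py .50 -.246 .222 -4.2
```

```text
rot deg [-0.    0.   69.52] slide cm [-5.570e+01 -5.897e+01  5.000e-02]
1.0 pos [0.2401 0.5225 0.2225] q [ 0.99  0.21  1.54 -0.    1.39 -0.15] F [ 0.1 -0.3  0.2] open 0.0939
```

Emit:
{"method": "drive_tool", "body": {"increments": [{"rotation": [0, 0, 8], "slide": [-3.4, -3.6, 0], "jaw": 1}, {"rotation": [0, 0, 16], "slide": [-6.8, -7.2, 0], "jaw": 1}, {"rotation": [0, 0, 24], "slide": [-10.2, -10.8, 0], "jaw": 1}, {"rotation": [0, 0, 32], "slide": [-13.6, -14.4, 0], "jaw": 1}, {"rotation": [0, 0, 40], "slide": [-17, -18, 0], "jaw": 1}]}}

```text
clock: 1.5
eef_pos: [0.3197, 0.2863, 0.2226]
ee_rot: [1.687, 2.65, 0.001]
ft_force: [0.7, -0.4, 0.5]
opening: 0.0575
```

```bash
python3 go.py .50 -.246 .222 -4.2
```

```text
rot deg [ 0.05 -0.   29.24] slide cm [-55.86  -6.19   0.06]
1.5 pos [0.3197 0.2863 0.2226] q [ 0.53 -0.12  1.88 -0.    1.38  0.09] F [ 0.7 -0.4  0.5] open 0.0575
```

Emit:
{"method": "drive_tool", "body": {"increments": [{"rotation": [0, 0, 6], "slide": [-4.9, -0.5, 0], "jaw": 1}, {"rotation": [0, 0, 12], "slide": [-9.8, -1.1, 0], "jaw": 1}, {"rotation": [0, 0, 18], "slide": [-14.7, -1.6, 0], "jaw": 1}, {"rotation": [0, 0, 24], "slide": [-19.6, -2.2, 0], "jaw": 1}, {"rotation": [0, 0, 29.2], "slide": [-24.5, -2.7, 0], "jaw": 1}]}}

```text
clock: 2.0
eef_pos: [0.4001, 0.053, 0.2229]
ee_rot: [2.299, 2.139, 0.002]
ft_force: [1.0, 0.1, 0.2]
opening: 0.0178
```

```bash
python3 go.py .50 -.246 .222 -4.2
```

```text
rot deg [ 0.09 -0.01  0.08] slide cm [-29.1   12.11   0.11]
2.0 pos [0.4001 0.053  0.2229] q [-0.08 -0.18  1.93  0.    1.39 -0.01] F [1.  0.1 0.2] open 0.0178
```

Emit:
{"method": "drive_tool", "body": {"increments": [{"rotation": [0, 0, 0], "slide": [-4.5, 1.9, 0], "jaw": 1}, {"rotation": [0, 0, 0], "slide": [-9, 3.7, 0], "jaw": 1}, {"rotation": [0, 0, 0], "slide": [-13.5, 5.6, 0], "jaw": 1}, {"rotation": [0, 0, 0], "slide": [-18, 7.5, 0], "jaw": 1}, {"rotation": [0, 0, 0], "slide": [-22.5, 9.4, 0], "jaw": 1}]}}

```text
clock: 2.5
eef_pos: [0.4787, -0.1781, 0.2227]
ee_rot: [2.296, 2.144, 0.001]
ft_force: [1.1, 0.1, 0.3]
opening: 0.0002
```

```bash
python3 go.py .50 -.246 .147 -4.2
```

```text
rot deg [0.05 0.   0.28] slide cm [-6.63  2.58  7.57]
2.5 pos [ 0.4787 -0.1781  0.2227] q [-0.53  0.07  1.7   0.    1.38 -0.46] F [1.1 0.1 0.3] open 0.0002
```

Emit:
{"method": "drive_tool", "body": {"increments": [{"rotation": [0, 0, 0], "slide": [-4, 1.5, 1], "jaw": 1}, {"rotation": [0, 0, 0], "slide": [-6.6, 2.6, 4], "jaw": 1}, {"rotation": [0, 0, 0], "slide": [-6.6, 2.6, 7.6], "jaw": 1}, {"rotation": [0, 0, 0], "slide": [-6.6, 2.6, 7.6], "jaw": 1}]}}

```text
clock: 2.9
eef_pos: [0.496, -0.242, 0.1409]
ee_rot: [-2.289, -2.135, 0.004]
ft_force: [-0.8, 0.8, -0.3]
opening: 0.0005
```

```bash
python3 go.py .600 -.253 .147 -4.2; python3 - <<'E'
from h import *
c=capture("side");a=c["frame"][190:330,170:320]
cv2.imwrite("pics/s1.png",cv2.resize(a,None,fx=4,fy=4,interpolation=cv2.INTER_CUBIC))
c=capture("top");a=c["frame"][140:260,250:420]
cv2.imwrite("pics/t1.png",cv2.resize(a,None,fx=4,fy=4,interpolation=cv2.INTER_CUBIC))
E
```

```text
rot deg [-0.58 -0.35  0.22] slide cm [-0.37 10.44 -0.72]
2.9 pos [ 0.496  -0.242   0.1409] q [-0.61  0.25  1.67  0.    1.24 -0.54] F [-0.8  0.8 -0.3] open 0.0005
```

View pics/s1.png

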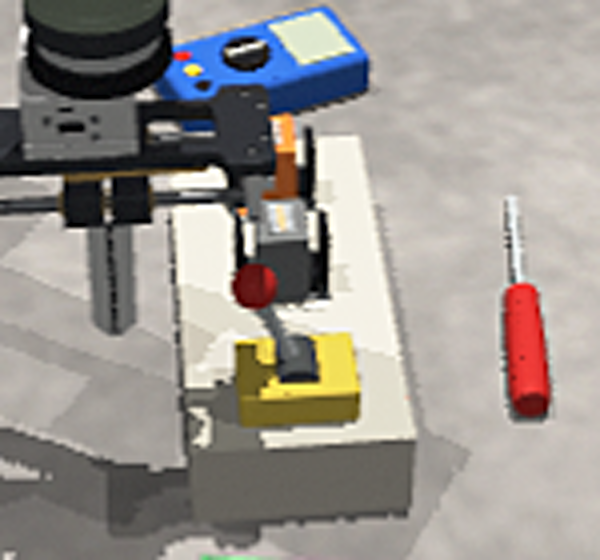

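View pics/t1.png

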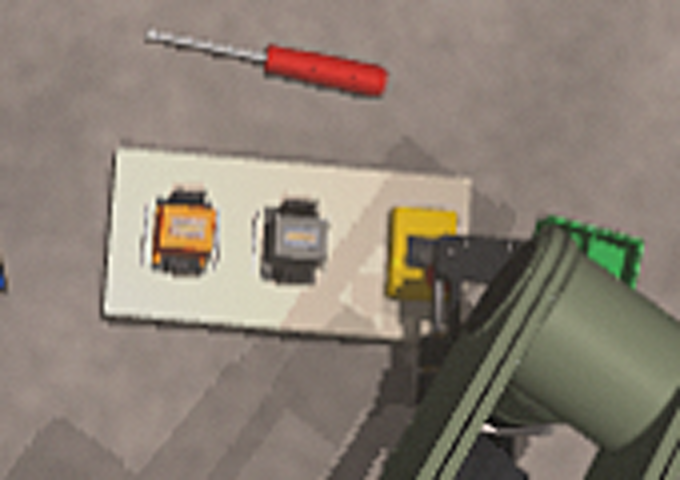

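```bash
python3 go.py .600 -.252 .147 -4.2
```

```text
rot deg [-0.1  -0.07  0.32] slide cm [-0.22 10.11 -0.11]
3.0 pos [ 0.4993 -0.243   0.1461] q [-0.61  0.24  1.67  0.    1.24 -0.54] F [ 0.1  0.2 -0.1] open 0.0005
```

Emit:
{"method": "drive_tool", "body": {"increments": [{"slide": [-0.2, 2, 0], "rotation": [0, 0, 0], "jaw": 1}, {"slide": [-0.2, 4, 0], "rotation": [0, 0, 0], "jaw": 1}, {"slide": [-0.2, 6, 0], "rotation": [0, 0, 0], "jaw": 1}, {"slide": [-0.2, 7.5, 0], "rotation": [0, 0, 0], "jaw": 1}, {"slide": [-0.2, 9, 0], "rotation": [0, 0, 0], "jaw": 1}]}}

```text
clock: 3.5
eef_pos: [0.5915, -0.2515, 0.1501]
ee_rot: [2.291, 2.144, 0.001]
ft_force: [-0.8, -0.0, -0.4]
opening: 0.0005
```

Emit:
{"method": "drive_tool", "body": {"increments": [{"slide": [0, 0.5, 0], "rotation": [0, 0, 0], "jaw": 1}, {"slide": [0, 1.0, 0], "rotation": [0, 0, 0], "jaw": 1}, {"slide": [0, 1.0, 0], "rotation": [0, 0, 0], "jaw": 1}]}}

```text
clock: 3.8
eef_pos: [0.6003, -0.2522, 0.1478]
ee_rot: [2.293, 2.144, 0.001]
ft_force: [0.4, -0.5, -0.1]
opening: 0.0004
```

```bash
python3 go.py .600 -.253 .147 -4.2; python3 - <<'E'
from h import *
c=capture("side");a=c["frame"][190:330,170:320]
print(spot_point("side","isolator_tip"))
cv2.imwrite("pics/s2.png",cv2.resize(a,None,fx=4,fy=4,interpolation=cv2.INTER_CUBIC))
p=[0.60527,-0.15294,-0.0733]
Rz=R.from_euler('z',p[2]).as_matrix()
for q in np.arange(.4,1.05,.1):
  a=q-.5;print(q,proj(c,Rz@[.07*np.sin(a),-.1,.082+.07*np.cos(a)]+[p[0],p[1],0]))
E
```

```text
rot deg [0.12 0.05 0.36] slide cm [-0.08 -0.02  0.08]
3.8 pos [ 0.6003 -0.2522  0.1478] q [-0.53  0.43  1.41  0.    1.3  -0.46] F [ 0.4 -0.5 -0.1] open 0.0004
[{'position': [253.3, 260.5], 'p': 0.51}]
0.4 [[240.79813718 259.54146423]]
0.5 [[243.91238635 259.23355958]]
0.6 [[247.02342297 259.15758735]]
0.7 [[250.09668559 259.31395379]]
0.7999999999999999 [[253.09824115 259.70023309]]
0.8999999999999999 [[255.99526374 260.31123208]]
0.9999999999999999 [[258.75648316 261.13910364]]
```

View pics/s2.png

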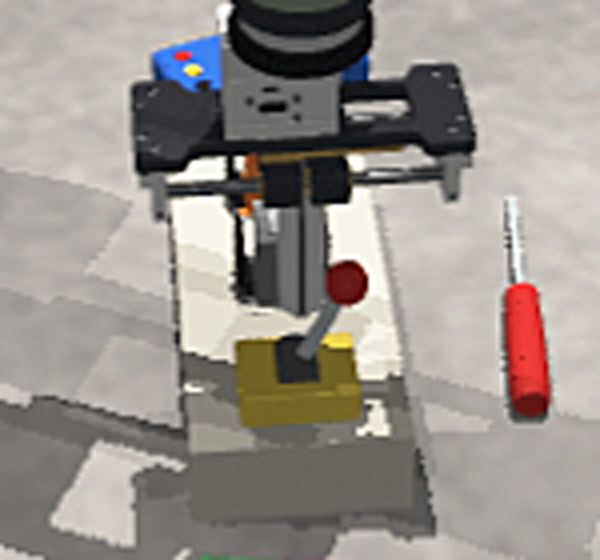

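Emit:
{"method": "drive_tool", "body": {"increments": [{"slide": [0, 0.4, 0], "rotation": [0, 0, 0], "jaw": 1}, {"slide": [0, 0.6, 0], "rotation": [0, 0, 0], "jaw": 1}, {"slide": [0, 0.6, 0], "rotation": [0, 0, 0], "jaw": 1}]}}

```text
clock: 4.2
eef_pos: [0.6052, -0.2527, 0.146]
ee_rot: [-2.295, -2.144, 0.001]
ft_force: [-0.1, -0.1, -1.2]
opening: 0.0008
```

```bash
python3 go.py .600 -.253 .147 -4.2; python3 - <<'E'
from h import *
c=capture("side");a=c["frame"][230:300,210:300]
print(spot_point("side","isolator_tip"))
cv2.imwrite("pics/s3.png",cv2.resize(a,None,fx=8,fy=8,interpolation=cv2.INTER_CUBIC))
h=cv2.cvtColor(c["frame"],cv2.COLOR_BGR2HSV)
m=((h[...,0]<6)|(h[...,0]>174))&(h[...,1]>170);m[:, :225]=0;m[:, 275:]=0;m[:240]=0;m[290:]=0
ys,xs=np.nonzero(m);print(len(xs),xs.mean(),ys.mean())
E
```

```text
rot deg [-0.05 -0.02  0.31] slide cm [-0.07 -0.51 -0.1 ]
4.2 pos [ 0.6052 -0.2527  0.146 ] q [-0.53  0.44  1.4  -0.    1.3  -0.46] F [-0.1 -0.1 -1.2] open 0.0008
[{'position': [257.9, 264.5], 'p': 0.61}]
84 258.0833333333333 260.9166666666667
```

View pics/s3.png

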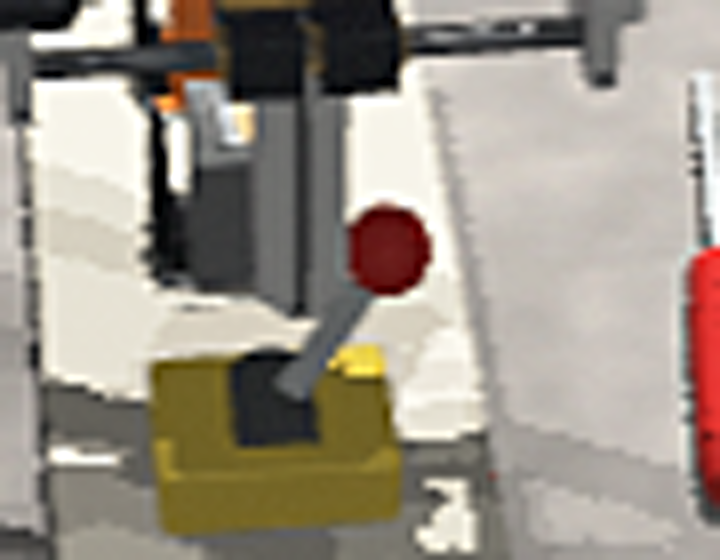

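Emit:
{"method": "drive_tool", "body": {"increments": [{"slide": [0, -1.5, -1], "rotation": [0, 0, 0], "jaw": 1}, {"slide": [0, -2, -5], "rotation": [0, 0, 0], "jaw": 1}, {"slide": [2, -1, -7], "rotation": [0, 0, 0], "jaw": 0.5}, {"slide": [6, 0, -7], "rotation": [0, 0, 0], "jaw": 0}, {"slide": [10.5, 0, -7], "rotation": [0, 0, 0], "jaw": 0}]}}

```text
clock: 4.8
eef_pos: [0.6145, -0.1485, 0.2185]
ee_rot: [2.295, 2.139, 0.004]
ft_force: [0.8, 1.0, -0.2]
opening: 0.0213
```

```bash
python3 go.py .6115 -.0682 .18 -4.2
```

```text
rot deg [0.3  0.07 0.17] slide cm [ 8.   -0.89  3.83]
4.8 pos [ 0.6145 -0.1485  0.2185] q [-0.37  0.33  1.4   0.    1.41 -0.3 ] F [ 0.8  1.  -0.2] open 0.0213
```

Emit:
{"method": "drive_tool", "body": {"increments": [{"slide": [3, -0.3, 0], "rotation": [0, 0, 0], "jaw": 0}, {"slide": [6, -0.6, 0], "rotation": [0, 0, 0], "jaw": 0}, {"slide": [8, -0.9, 1.5], "rotation": [0, 0, 0], "jaw": 0}, {"slide": [8, -0.9, 3], "rotation": [0, 0, 0], "jaw": 0}, {"slide": [8, -0.9, 3], "rotation": [0, 0, 0], "jaw": 0}]}}

```text
clock: 5.3
eef_pos: [0.6073, -0.0672, 0.1836]
ee_rot: [-2.292, -2.143, 0.005]
ft_force: [0.6, -0.3, -0.2]
opening: 0.0612
```

Emit:
{"method": "drive_tool", "body": {"increments": [{"slide": [0, 0, 0.5], "rotation": [0, 0, 0], "jaw": 0}, {"slide": [0, 0, 0.5], "rotation": [0, 0, 0], "jaw": 0}, {"slide": [0, 0, 0.5], "rotation": [0, 0, 0], "jaw": 0}, {"slide": [0, 0, 0.5], "rotation": [0, 0, 0], "jaw": 0}]}}

```text
clock: 5.7
eef_pos: [0.6094, -0.0684, 0.182]
ee_rot: [2.296, 2.143, 0.001]
ft_force: [-0.1, 0.6, -0.8]
opening: 0.0922
```

```bash
python3 go.py .6115 -.0682 .085 -4.2; python3 - <<'E'
from h import *
c=capture("side");a=c["frame"][190:310,180:310]
cv2.imwrite("pics/s4.png",cv2.resize(a,None,fx=5,fy=5,interpolation=cv2.INTER_CUBIC))
h=cv2.cvtColor(c["frame"],cv2.COLOR_BGR2HSV)
m=((h[...,0]<6)|(h[...,0]>174))&(h[...,1]>170);m[:, :225]=0;m[:, 275:]=0;m[:240]=0;m[290:]=0
ys,xs=np.nonzero(m);print(len(xs),xs.mean(),ys.mean())
c=capture("top");a=c["frame"][140:260,250:400]
cv2.imwrite("pics/t4.png",cv2.resize(a,None,fx=5,fy=5,interpolation=cv2.INTER_CUBIC))
E
```

```text
rot deg [0.06 0.01 0.26] slide cm [0.04 0.2  9.7 ]
5.7 pos [ 0.6094 -0.0684  0.182 ] q [-0.25  0.32  1.49 -0.    1.33 -0.18] F [-0.1  0.6 -0.8] open 0.0922
87 258.1609195402299 260.88505747126436
```

View pics/s4.png

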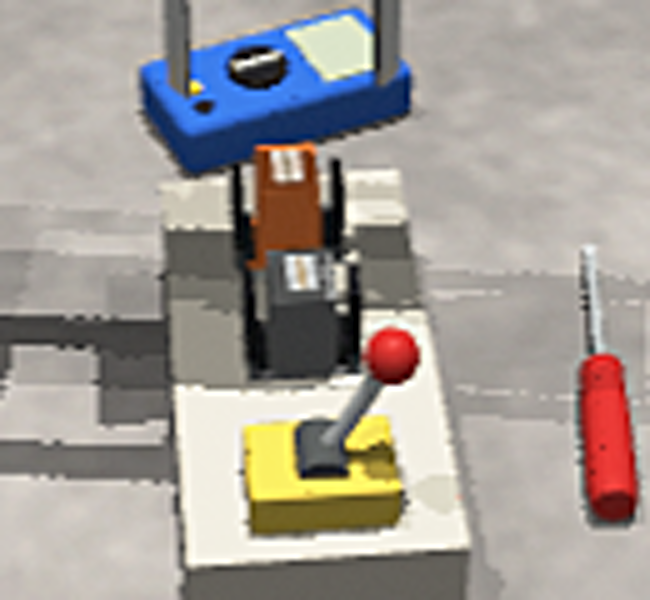

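View pics/t4.png

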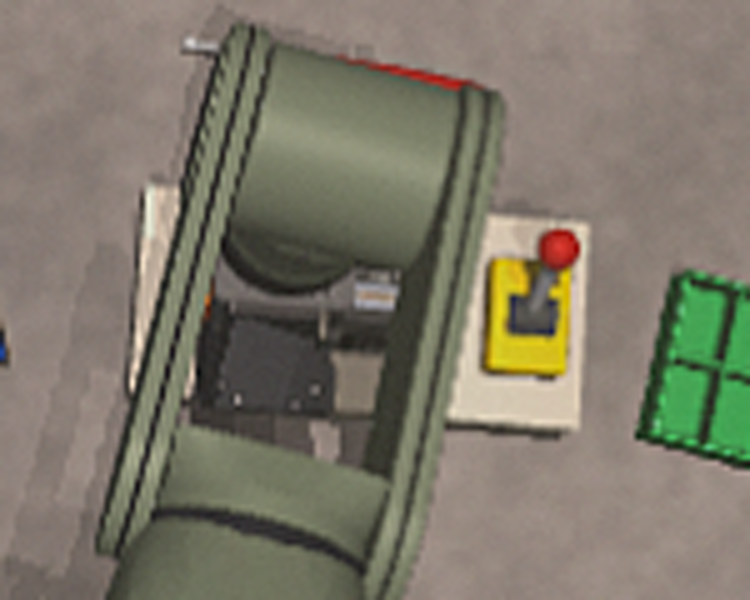

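```bash
python3 - <<'E'
from h import *
import pickle
C=pickle.load(open("C0.pkl","rb"))
p=[0.60527,-0.15294,-0.0733];Rz=R.from_euler('z',p[2]).as_matrix()
for n,(r0,r1,c0,c1) in {"side":(205,275,205,285),"top":(165,235,265,345)}.items():
    S=9;im=cv2.resize(C[n]["frame"][r0:r1,c0:c1],None,fx=S,fy=S,interpolation=cv2.INTER_NEAREST)
    for y in(.085,0):
      for z,h,col in((.065,.029,(0,255,0)),(.105,.029,(255,0,255))):
        q=[[h,y+.012,z],[h,y-.012,z],[-h,y-.012,z],[-h,y+.012,z]]
        u=(proj(C[n],np.array(q)@Rz.T+[p[0],p[1],0])+.5-[c0,r0])*S
        cv2.polylines(im,[np.int32(u)],True,col,1)
    cv2.imwrite(f"pics/ov_{n}.png",im)
E
```

```text
(no output)
```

View pics/ov_side.png

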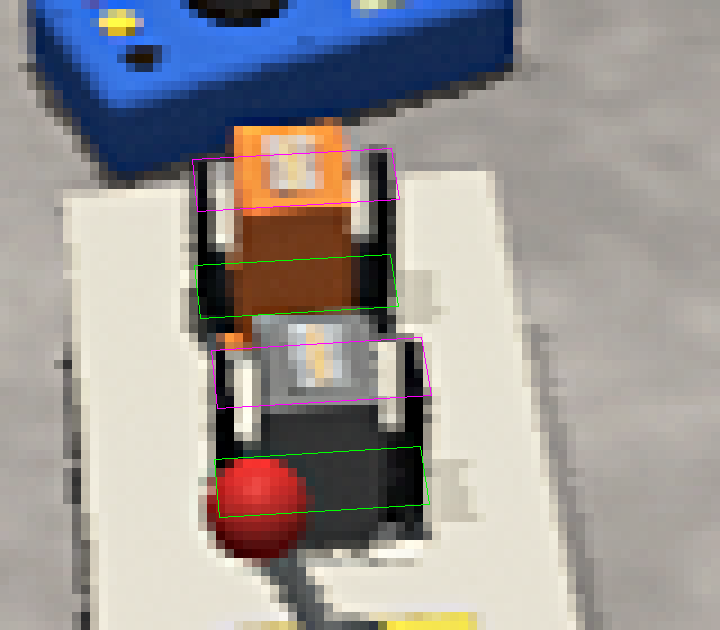

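View pics/ov_top.png

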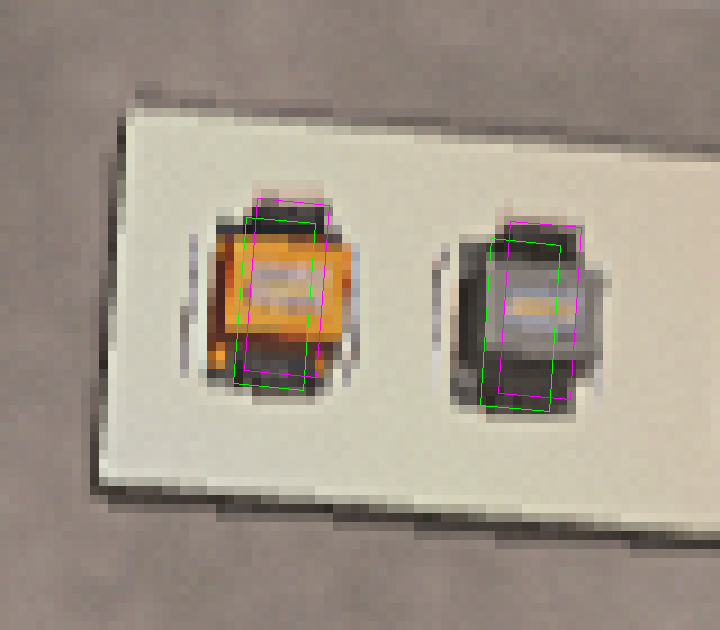

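Emit:
{"method": "drive_tool", "body": {"increments": [{"slide": [0, 0.2, 2.5], "rotation": [0, 0, 0.2], "jaw": 0}, {"slide": [0, 0.2, 5], "rotation": [0, 0, 0.2], "jaw": 0}, {"slide": [0, 0.2, 7.5], "rotation": [0, 0, 0.2], "jaw": 0}, {"slide": [0, 0.2, 9.2], "rotation": [0, 0, 0.2], "jaw": 0}, {"slide": [0, 0.2, 9.2], "rotation": [0, 0, 0.2], "jaw": 0}]}}

```text
clock: 6.3
eef_pos: [0.6086, -0.0672, 0.0864]
ee_rot: [-2.295, -2.137, 0.005]
ft_force: [-0.7, -0.1, 0.5]
opening: 0.0942
```

```bash
python3 go.py .6112 -.0682 .085 -4.2; python3 - <<'E'
from h import *
c=capture("side");a=c["frame"][190:310,180:310]
cv2.imwrite("pics/s5.png",cv2.resize(a,None,fx=5,fy=5,interpolation=cv2.INTER_CUBIC))
E
python3 go.py .6112 -.0682 .085 -4.2
```

```text
rot deg [-0.35 -0.06  0.12] slide cm [-0.09  0.27  0.14]
6.3 pos [ 0.6086 -0.0672  0.0864] q [-0.25  0.43  1.56 -0.    1.17 -0.18] F [-0.7 -0.1  0.5] open 0.0942
rot deg [-0.16 -0.03  0.12] slide cm [-0.07  0.13  0.33]
6.35 pos [ 0.61   -0.0675  0.0883] q [-0.25  0.42  1.55 -0.    1.17 -0.18] F [-0.3 -0.2 -0.4] open 0.0939
```

View pics/s5.png

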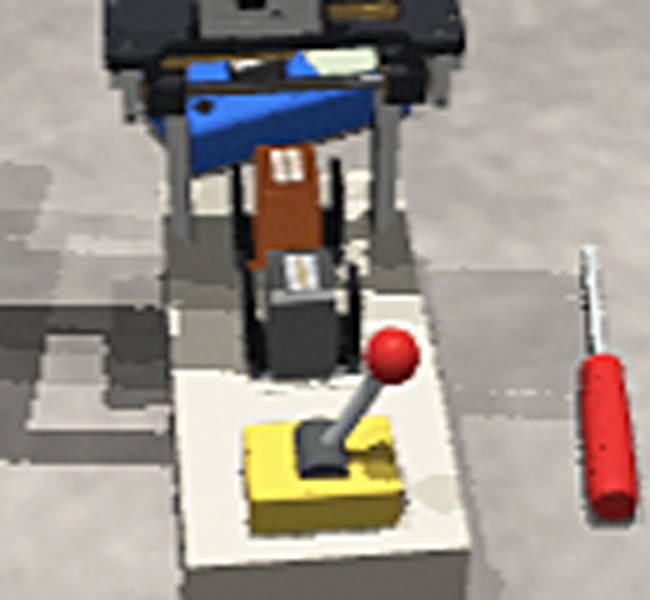

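Emit:
{"method": "drive_tool", "body": {"increments": [{"slide": [0, 0.15, 0.2], "rotation": [0, 0, 0], "jaw": 0}, {"slide": [0, 0.15, 0.2], "rotation": [0, 0, 0], "jaw": 0}, {"slide": [0, 0.15, 0.2], "rotation": [0, 0, 0], "jaw": 0.25}, {"slide": [0, 0.15, 0.2], "rotation": [0, 0, 0], "jaw": 0.35}, {"slide": [0, 0.15, 0.2], "rotation": [0, 0, 0], "jaw": 0.35}]}}

```text
clock: 6.85
eef_pos: [0.6128, -0.0678, 0.088]
ee_rot: [2.299, 2.14, 0.001]
ft_force: [-0.9, 0.2, -0.5]
opening: 0.0735
```

```bash
python3 - <<'E'
from h import *
c=capture("side");a=c["frame"][200:270,200:280]
cv2.imwrite("pics/s6.png",cv2.resize(a,None,fx=8,fy=8,interpolation=cv2.INTER_CUBIC))
E
python3 go.py .6112 -.0682 .085 -4.2
```

```text
rot deg [0.03 0.01 0.12] slide cm [-0.05 -0.14  0.28]
6.9 pos [ 0.6126 -0.0678  0.0878] q [-0.25  0.43  1.55  0.    1.16 -0.18] F [ 0.5 -0.2 -0.7] open 0.0696
```

View pics/s6.png

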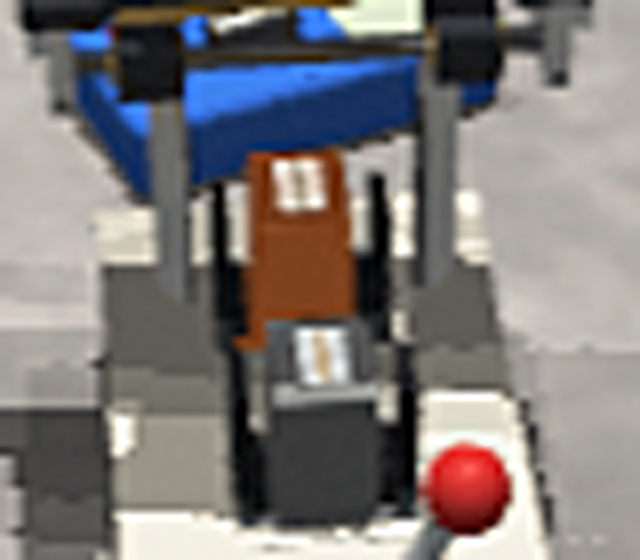

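Emit:
{"method": "drive_tool", "body": {"increments": [{"slide": [0, -0.1, 0.2], "rotation": [0, 0, 0], "jaw": 0.35}, {"slide": [0, -0.1, 0.2], "rotation": [0, 0, 0], "jaw": 0.6}, {"slide": [0, -0.1, 0.2], "rotation": [0, 0, 0], "jaw": 1}, {"slide": [0, -0.1, 0.2], "rotation": [0, 0, 0], "jaw": 1}, {"slide": [0, -0.1, 0.2], "rotation": [0, 0, 0], "jaw": 1}]}}

```text
clock: 7.4
eef_pos: [0.6115, -0.0677, 0.0857]
ee_rot: [2.299, 2.141, -0.0]
ft_force: [-0.6, -0.6, 1.9]
opening: 0.0428
```

Emit:
{"method": "drive_tool", "body": {"increments": [{"slide": [0, 0, 0], "rotation": [0, 0, 0], "jaw": 1}, {"slide": [0, 0, 0], "rotation": [0, 0, 0], "jaw": 1}, {"slide": [0, 0, 0], "rotation": [0, 0, 0], "jaw": 1}]}}

```text
clock: 7.7
eef_pos: [0.6116, -0.0677, 0.0857]
ee_rot: [2.299, 2.141, 0.0]
ft_force: [-0.5, -0.6, 2.8]
opening: 0.0428
```

```bash
python3 - <<'E'
from h import *
c=capture("side");a=c["frame"][200:270,200:280]
cv2.imwrite("pics/s7.png",cv2.resize(a,None,fx=8,fy=8,interpolation=cv2.INTER_CUBIC))
E
python3 go.py .6112 -.0682 .085 -4.2
```

```text
rot deg [0.   0.   0.12] slide cm [-0.05 -0.03  0.07]
7.75 pos [ 0.6115 -0.0678  0.0857] q [-0.25  0.43  1.55 -0.    1.16 -0.18] F [-1.   0.   2.8] open 0.0429
```

View pics/s7.png

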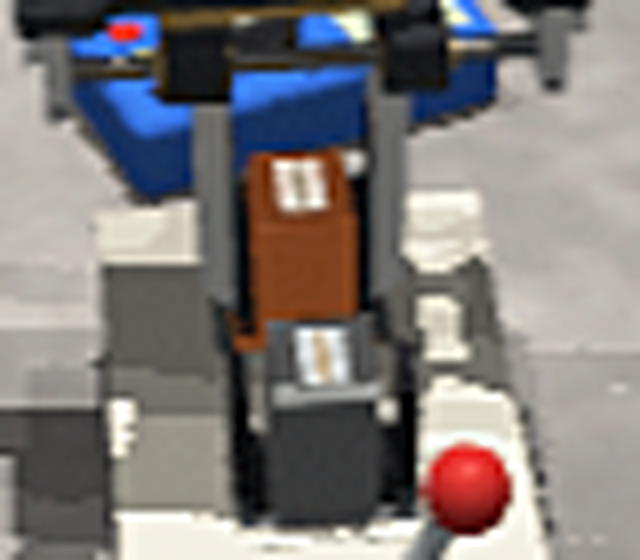

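Emit:
{"method": "drive_tool", "body": {"increments": [{"slide": [0, 0, -0.3], "rotation": [0, 0, 0], "jaw": 1}, {"slide": [0, 0, -0.6], "rotation": [0, 0, 0], "jaw": 1}, {"slide": [0, 0, -1.0], "rotation": [0, 0, 0], "jaw": 1}]}}

```text
clock: 8.05
eef_pos: [0.611, -0.0676, 0.0949]
ee_rot: [-2.298, -2.14, 0.001]
ft_force: [-0.6, -0.5, -1.9]
opening: 0.0426
```

```bash
python3 - <<'E'
from h import *
c=capture("side");a=c["frame"][200:270,200:280]
cv2.imwrite("pics/s8.png",cv2.resize(a,None,fx=8,fy=8,interpolation=cv2.INTER_CUBIC))
E
python3 go.py .6112 -.0682 .085 -4.2
```

```text
rot deg [0.03 0.01 0.12] slide cm [-0.05 -0.05  1.1 ]
8.1 pos [ 0.6117 -0.0678  0.096 ] q [-0.25  0.42  1.55 -0.    1.18 -0.18] F [ 0.2 -0.6 -1.1] open 0.0427
```

View pics/s8.png

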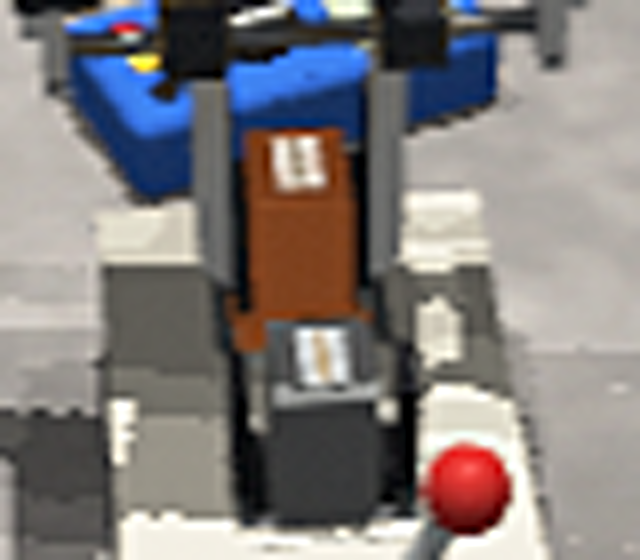

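Emit:
{"method": "drive_tool", "body": {"increments": [{"slide": [0, 0, -1], "rotation": [0, 0, 0], "jaw": 1}, {"slide": [0, 0, -2], "rotation": [0, 0, 0], "jaw": 1}, {"slide": [0, 0, -3], "rotation": [0, 0, 0], "jaw": 1}, {"slide": [0, 0, -4], "rotation": [0, 0, 0], "jaw": 1}, {"slide": [0, 0, -5], "rotation": [0, 0, 0], "jaw": 1}]}}

```text
clock: 8.6
eef_pos: [0.6117, -0.0678, 0.1468]
ee_rot: [2.299, 2.14, 0.001]
ft_force: [0.5, -0.8, -2.0]
opening: 0.0431
```

Emit:
{"method": "drive_tool", "body": {"increments": [{"slide": [0, 0, -2], "rotation": [0, 0, 0], "jaw": 1}, {"slide": [0, 0, -4], "rotation": [0, 0, 0], "jaw": 1}, {"slide": [0, 0, -5.5], "rotation": [0, 0, 0], "jaw": 1}, {"slide": [0, 0, -6], "rotation": [0, 0, 0], "jaw": 1}, {"slide": [0, 0, -6], "rotation": [0, 0, 0], "jaw": 1}]}}

```text
clock: 9.1
eef_pos: [0.612, -0.0678, 0.2066]
ee_rot: [2.298, 2.14, 0.002]
ft_force: [-0.2, -0.5, -2.4]
opening: 0.0429
```

Emit:
{"method": "drive_tool", "body": {"increments": [{"slide": [0, 0, 0], "rotation": [0, 0, 0], "jaw": 1}, {"slide": [0, 0, 0], "rotation": [0, 0, 0], "jaw": 1}, {"slide": [0, 0, 0], "rotation": [0, 0, 0], "jaw": 1}, {"slide": [0, 0, 0], "rotation": [0, 0, 0], "jaw": 1}]}}

```text
clock: 9.5
eef_pos: [0.6111, -0.0676, 0.2046]
ee_rot: [-2.298, -2.14, 0.001]
ft_force: [1.1, 0.1, -1.3]
opening: 0.0428
```

```bash
python3 - <<'E'
from h import *
c=capture("side");a=c["frame"][170:310,180:310]
print(spot_point("side","orange_mid"),spot_point("side","grey_mid"))
s=get_state();print("expected mid px",proj(c,s["eef_pos"]-[0,0,.0157]))
h=cv2.cvtColor(c["frame"],cv2.COLOR_BGR2HSV)
m=((h[...,0]<6)|(h[...,0]>174))&(h[...,1]>170);m[:, :225]=0;m[:, 275:]=0;m[:240]=0;m[290:]=0
ys,xs=np.nonzero(m);print(len(xs),xs.mean(),ys.mean())
cv2.imwrite("pics/s9.png",cv2.resize(a,None,fx=4.2,fy=4.2,interpolation=cv2.INTER_CUBIC))
E
python3 go.py .6112 -.0682 .085 -4.2
```

```text
[{'position': [237.0, 196.2], 'p': 0.63}] [{'position': [242.3, 258.4], 'p': 0.94}]
expected mid px [[236.99849228 197.75869602]]
86 258.1162790697674 260.8488372093023
rot deg [-0.03 -0.    0.11] slide cm [-5.000e-02 -1.000e-02  1.202e+01]
9.65 pos [ 0.6114 -0.0677  0.2052] q [-0.25  0.3   1.46 -0.    1.38 -0.18] F [ 0.4 -0.1 -2.5] open 0.0429
```

View pics/s9.png

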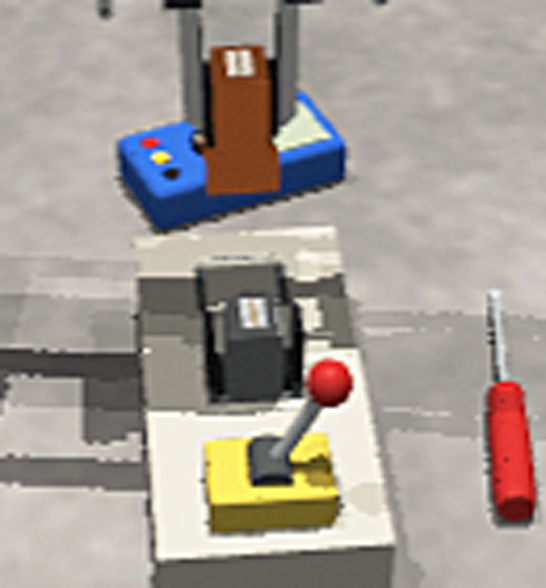

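The side picture shows the orange carrier clear of its bay and upright between the fingers, at about (237,197). The grey carrier is still seated and the lever leans away, with the ball at (258,261), which works out to about 0.97 rad.

```bash
python3 -c "
from bench import *
print(hand_in())"
```

```text
the job is handed in; nothing more can be done
None
```

The job is handed in: I pushed the isolator off while both fuses were still in, then pinched the orange carrier's catches, lifted it straight up and held it there. The hand-in gives no verdict.

**Last checks, at 9.65 s:**
- **Isolator:** the ball is where a lever angle of about 0.97 rad would put it, against the 0.8 rad needed.
- **Orange carrier:** it looks upright and clear of the unit. Its centre is at about 0.19 m by arm position, and its image position agrees within 2 pixels.
- **Wrist force:** about 2.5 N downward, which fits the carrier's weight plus noise.
- **Grey carrier:** it is still seated.
- **Meter and screwdriver:** neither shows any shift in the last picture.

**Not confirmed or off:**
- **Grip opening:** it read 42.9 mm, about 3 mm less than the 46 mm expected with both catches home. I took this as pad or sensor offset, because the reading held steady through the lift.
- **Catch travel:** I could not measure it directly.
- **Tray:** I did not check it again after the first pictures, but the arm never worked near it at low height.

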